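Seat a lens barrel in the sprung V-cradle

ROBOT

A 6-joint arm with a two-finger parallel gripper is mounted at the origin on the work surface. World frame = base frame: x ahead of the robot, y to its left, z up, the work surface at z = 0. Lengths are in m, angles in rad, forces in N, time in s.
With the tool pointing down it reaches from about 0.425 to 0.95 m from the base axis. Payload 3.5 kg.
Tool frame: the origin (TCP) lies on the centre line of the jaws, within the pads' length; the fingertips stand 17 mm ahead of it and the grasp point (between the pads) lies 2 mm behind it; z points along the fingers, y is the line along which they close (so a half turn about z gives the same grasp; the last joint's range is limited). The gripper opens to 85 mm and grips with 20 to 120 N. Pads are 22 mm wide; open, the fingers measure 114 mm over their backs; the gripper's body (76 mm by 85 mm) begins 54 mm behind the grasp point. The pads swing forward as they close: fully open they stand 13 mm farther back than shut.
Start: joints at [1.036, 0.286, 1.577, -0, 1.279, -0.15], TCP at [0.253, 0.626, 0.224] pointing down, gripper open.
Joint ranges: [-2.77, 2.77], [-0.9, 2.22], [0.21, 2.48], [-1.53, 4.67], [0.24, 2.81], [-2.84, 2.84]. Speed limits (rad/s): [2.79, 2.79, 3.14, 3.14, 3.14, 3.14].

INTERFACE

Orientations are given as a unit quaternion [x, y, z, w].
In Python, from plant import ctrl gives the robot as it stands. The module is installed in compiled form; this text tells all that it offers.
- The arm moves only by the tool drive_tool, never from a script. Its argument "moves" is a list of rows, each a list of 3 entries, a list of its own where there are three numbers: the turn, a rotation vector about the tool's x, y, z in rad, then the shift along the tool's x, y, z in m, then the finger opening in m, from 0 to 0.0854. A call has 1 to 5 rows; each row shifts and turns the commanded pose from where the row before left it, along the tool's axes as they then stand; what a row does not reach is not made up. A row lasts 1/8 s, in which the tool goes at most 62.5 mm and 10.7 degrees, less where a joint would pass 70% of its speed; a pose out of reach is approached as far as the arm can. A call with a gripper value outside its range is refused whole. The fingers move at their own pace and stop on an object; "grip_force" is the grip in N (left out, the last holds). Time passes only in rows, so rows that do not move let the fingers close. It gives the time, the measured TCP pose, the force, the opening and the grip force at its end, in the units of the state.
- ctrl.get_state(): the state, without advancing time (a new reading comes with each control period).
- ctrl.read_camera(name): name is "side" or "top"; returns a dict with "image" (384x512x3 uint8, red, green, blue), "fx", "fy", "cx", "cy" (pixels), "R" (3x3) and "t" (3): a world point X has camera coordinates R X + t. Camera axes: x right, y down, z forward; pixel columns grow to the right and rows downward; lengths in m; the calibration is good to about 2 mm. A picture is of the moment at which its call begins. There is no depth.
- ctrl.sign_off(): hands the job in; it is judged then, once.
The state is a dict: "time": time; "qpos": joint angles; "dq": joint speeds; "joint_efforts": joint torques, N m; "eef_pos": TCP position; "tcp_rot": TCP orientation; "contact_force": force on the tool from outside, world axes, zero at the start; "wrist_torque": the same for the moment, N m; "opening": opening from 0.0 (shut) to 1.0 (fully open); "finger_force": force on a finger pad.
Only numpy, scipy, OpenCV 4.12 (cv2) and the standard library are available. Lean on these libraries where they do the work, as an engineer would, in place of code of your own. Each camera call takes 0.05 s, during which the arm holds its last target. There are 200 camera calls.

TASK

Pick the long plain lens barrel out of the pocket tray - not the short one and not the one with the thick collar - and lay it lengthwise in the V of the sprung cradle, centred so that it sticks out about equally at both ends. Press it down until the cradle has sunk about half of its 14 mm travel, never all the way, with the barrel bearing on both faces of the V alike and not just on one, and finish while still holding it pressed there. Leave the other two barrels in their pockets and do not disturb the other things on the bench.

Things in the scene. Friction and masses are not known exactly. Their poses are not given: they have to be found in the camera images.
- barrel: the barrel to seat: plain aluminium cylinder, 22 mm diameter, 90 mm long, glass at both ends, two thin dark rings flush near the ends, about 90 g, lying level in one of the three pockets. Origin at its centre on its axis; its x axis is the cylinder axis (either way round is the same; it may have rolled about it). In the tray the axis is 29 mm above the bench.
- short_barrel: another aluminium barrel, 22 mm diameter but only 66 mm long, in another pocket; stays. Origin at its centre, x along its axis.
- collar_barrel: another aluminium barrel, 22 mm diameter, 90 mm long, with a collar of 32 mm diameter and 26 mm width at its middle, in another pocket; stays. Origin at its centre, x along its axis.
- tray: black pocket tray fixed to the bench, 106 (its x) x 240 (its y) x 28 mm; origin under its centre. Three pockets at y = -75, 0, 75 mm, each with one barrel along x: its ends rest on bars 18 mm high (25 to 47.5 mm from the middle) between cheeks 25 mm apart. Between the bars a 50 mm wide trough for fingers runs along y through all pockets, open at the sides, floor 4 mm above the bench.
- jig: grey base plate fixed to the bench, 120 (its x) x 80 (its y) x 16 mm; origin under its centre. It carries the sprung steel V-cradle, its V along x: two V-shaped ends 25 to 39 mm either side of the middle, 45 degree faces from 15.6 mm below the seat point to lips 21 mm sideways and 6 mm above it. Between the ends it is open over 50 mm for fingers, down to 28 mm below the seat point.
- cradle (a joint): how far the V-cradle has sunk, in m: 0 at rest (up), 0.014 at the bottom stop. It slides straight down against a spring: about 3.5 N starts it moving, plus 0.5 N for each mm (about 7 N at half travel); it springs back up. It does not give sideways.
- seat (a point): point on the cradle, moving with it: where the centre of a 22 mm barrel lies when fully seated in the V and centred lengthwise; 68 mm above the bench when the cradle is up. Its x axis runs along the V, z up.
- dish: small glass dish, 60 mm diameter, 14 mm high, on the bench; leave alone. Origin at the centre of its underside.
- fluid: white bottle, 44 mm diameter, 110 mm high, standing on the bench; leave alone. Origin at the centre of its underside.
- driver: screwdriver, 160 mm long, lying on the bench; leave alone.
- cap: black lens cap, a disc of 38 mm diameter, 16 mm high, on the bench; leave alone. Origin at the centre of its underside.
- eyepiece: black eyepiece standing on the bench, 42 mm diameter, 50 mm high; leave alone. Origin at the centre of its underside.
Not all that is in view belongs to the job. What is shaped like the barrel but orange is not meant.

How it is judged:
On the way:
1. the long plain barrel is held by the fingers, lifted clear of the tray (height (world z) of barrel above 0.055 m and contact force between barrel and the fingers above 0.5 N and contact force between barrel and tray below 0.01 N), for 0.1 s.
At the end, for the whole second after the job is handed in: The barrel is seated in the V (2 mm across and in height, 8 mm lengthwise, 0.05 rad), at rest, fingers on it with over 2 N, over 0.5 N on the left and on the right V face, cradle sunk 3.5 to 10.5 mm; the other two barrels within 12 mm of where they were (value of joint cradle between 0.0035 and 0.0105 m and (contact force between barrel and cradle_c0 above 0.5 N or contact force between barrel and cradle_c1 above 0.5 N) and (contact force between barrel and cradle_c2 above 0.5 N or contact force between barrel and cradle_c3 above 0.5 N) and contact force between barrel and the fingers above 2 N and x of barrel in the frame of seat between -0.008 and 0.008 m and y of barrel in the frame of seat between -0.002 and 0.002 m and z of barrel in the frame of seat between -0.002 and 0.002 m and angle between the x axis of barrel and the x axis of seat, either way round below 0.05 rad and linear speed of barrel below 0.01 m/s and distance of each of short_barrel, collar_barrel from where it was at the start of the episode below 0.012 m); the arm keeps its last pose, push and grip.
It fails at once if the cradle is pushed onto its bottom stop (value of joint cradle above 0.0135 m).
It fails at once if another barrel is taken or pushed out of its pocket (distance of any of short_barrel, collar_barrel from where it was at the start of the episode above 0.02 m).
It fails at once if another thing on the bench is disturbed (distance of any of dish, fluid, cap, eyepiece from where it was at the start of the episode above 0.02 m or distance of driver from where it was at the start of the episode above 0.025 m).
It also fails if it takes over 51 s, if anything falls off the work surface, if the arm or the gripper's body presses on something with over 40 N, if the wrist force passes 120 N, or if a joint passes its speed limit or range.

## Working session

There is one attempt and no reset: what is moved stays moved. The work goes in short steps, Python scripts to look and compute and a tool call to move; the robot and the scene stay as the last step left them, time stands still between calls to the robot, and variables do not carry over. Pictures are saved under pics/ and viewed, at most 10 in all, crops included, and the job is handed in when it is done.

Besides the shell and the picture viewer there is one more tool, called after ">>>" as name([rows], argument=value, ...), one row to a line, values as JSON. drive_tool: Moves the arm, as the interface text tells. Its arguments: {"type":"object","properties":{"moves":{"type":"array","items":{"type":"array"}},"grip_force":{"type":"number"}},"required":["moves"]}

```bash
mkdir -p pics; python3 - <<'E'
from plant import ctrl
import cv2,pickle
d={}
for n in("top","side"):
    c=ctrl.read_camera(n);d[n]=c
    cv2.imwrite(f"pics/{n}0.png",cv2.resize(c["image"][:,:,::-1],(768,576)))
    print(n,c["fx"],c["cx"],c["cy"],c["R"],c["t"])
pickle.dump(d,open("cam0.pkl","wb"))
print(ctrl.get_state())
E
```

```text
top 352.56980179058036 256.0607052804625 194.4089478450722 [[ 0.00900364 -0.99995286 -0.0036349 ]
 [-0.98111458 -0.00813151 -0.19325647]
 [ 0.1932178   0.00530627 -0.98114154]] [0.03129709 0.56390267 0.82948894]
side 352.8721745255874 251.6116515248116 197.90607664706724 [[ 0.71132906 -0.70264216  0.01746342]
 [-0.52741056 -0.550025   -0.64754196]
 [ 0.46459559  0.45140502 -0.76182966]] [-0.37628726  0.35565644  0.67472469]
{'time': 0.1, 'qpos': array([ 1.03603576e+00,  2.87139299e-01,  1.57801377e+00,  6.85767635e-07,
        1.27856251e+00, -1.50012656e-01]), 'dq': array([ 0.0021959 , -0.00065368, -0.00407147,  0.00054306,  0.00206059,
       -0.0016276 ]), 'joint_efforts': array([ 9.48250381e-04, -4.07299054e+01, -2.93700063e+01, -1.29518821e-04,
        3.41909312e-03, -1.25403201e-05]), 'eef_pos': array([0.25301988, 0.62514561, 0.22295312]), 'tcp_rot': array([ 1.91189584e-01,  9.81552554e-01, -9.99741639e-04, -3.56680780e-04]), 'contact_force': array([ 0.68666452, -0.14964609, -0.21047711]), 'wrist_torque': array([ 0.02043284,  0.02194612, -0.00487899]), 'finger_force': 0.0, 'opening': 1.0003551224201237}
```

View pics/top0.png

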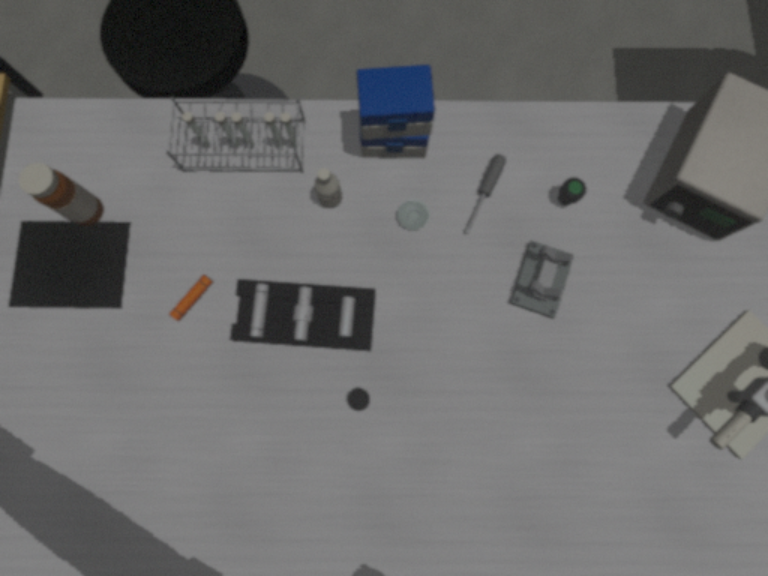

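View pics/side0.png

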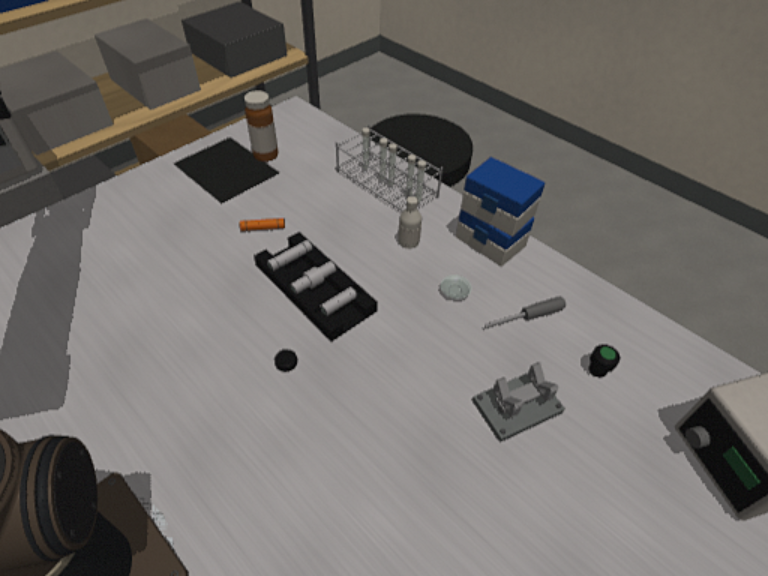

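The top view shows the tray centred near (303,315) in the enlarged picture. The long plain barrel is at (260,310), the collar barrel at (303,313), the short one at (347,316), and the jig at (541,279). The side view agrees: long barrel (290,255), jig (518,400).

```bash
cat > h.py <<'E'
import numpy as np
def ray(c,u,v,z):
    R=np.array(c["R"]);t=np.array(c["t"])
    o=-R.T@t; d=R.T@np.array([(u-c["cx"])/c["fx"],(v-c["cy"])/c["fy"],1.])
    return o+d*(z-o[2])/d[2]
def proj(c,X):
    p=np.array(c["R"])@X+c["t"]; return c["fx"]*p[0]/p[2]+c["cx"],c["fy"]*p[1]/p[2]+c["cy"]
E
python3 - <<'E'
import pickle,cv2,numpy as np
from h import *
d=pickle.load(open("cam0.pkl","rb"))
for n,(x0,y0,x1,y1),z in(("top",(150,180,260,240),.034),("side",(160,150,260,230),.034)):
    c=d[n];g=cv2.cvtColor(c["image"],cv2.COLOR_RGB2GRAY)[y0:y1,x0:x1]
    _,dk=cv2.threshold(g,70,255,cv2.THRESH_BINARY_INV)
    cs,_=cv2.findContours(dk,cv2.RETR_EXTERNAL,cv2.CHAIN_APPROX_NONE)
    k=cv2.convexHull(max(cs,key=cv2.contourArea))
    m=np.zeros_like(g);cv2.drawContours(m,[k],-1,255,-1);m=cv2.erode(m,np.ones((3,3)))
    br=((g>85)&(m>0)).astype(np.uint8)
    if n=="top":
        r=cv2.minAreaRect(k);print("tray",[ray(c,*(p+[x0,y0]),.028)[:2].round(4) for p in cv2.boxPoints(r)],ray(c,r[0][0]+x0,r[0][1]+y0,.028))
    N,L,S,C=cv2.connectedComponentsWithStats(br)
    for i in range(1,N):
        if S[i,4]<60: continue
        ys,xs=np.nonzero(L==i);P=np.array([ray(c,x+x0,y+y0,z)[:2] for x,y in zip(xs,ys)])
        (cc,s,a)=cv2.minAreaRect(P.astype(np.float32)*1000);w,V=np.linalg.eigh(np.cov(P.T));v=V[:,1]*np.sign(V[0,1])
        print(n,S[i],"mean",P.mean(0).round(4),"rect",np.round(cc,1),np.round(s,1),"ang",np.degrees(np.arctan2(v[1],v[0])).round(1))
a=d["top"]["image"][145:225,325:395,::-1];b=d["side"]["image"][230:300,305:385,::-1]
cv2.imwrite("pics/jig.png",np.hstack([cv2.resize(a,(400,457),interpolation=2),cv2.resize(b,(400,457),interpolation=2)]))
E
```

```text
tray [array([0.4837, 0.2964]), array([0.5894, 0.2958]), array([0.5738, 0.0535]), array([0.4688, 0.0595])] [0.52829947 0.17601464 0.028     ]
top [ 17   9  12  35 263] mean [0.5357 0.2496] rect [536.  249.6] [19.2 89.2] ang -4.3
top [ 46  11  12  36 296] mean [0.5301 0.1747] rect [530.4 174.7] [27.4 90.8] ang -3.8
top [ 77  18   9  26 192] mean [0.5253 0.0998] rect [525.6  99.7] [19.  65.6] ang -4.3
side [19 10 13 10 60] mean [0.5291 0.2724] rect [531.2 271.7] [15.9 42.7] ang -1.5
side [ 19  10  29  20 193] mean [0.5341 0.2441] rect [533.9 244. ] [25.7 91. ] ang -3.6
side [ 34  24  30  21 244] mean [0.53   0.1697] rect [530.2 170.9] [36.8 87.4] ang -2.9
side [ 55  41  22  18 173] mean [0.5258 0.0949] rect [526.6  94.9] [24.  68.5] ang -2.0
```

View pics/jig.png

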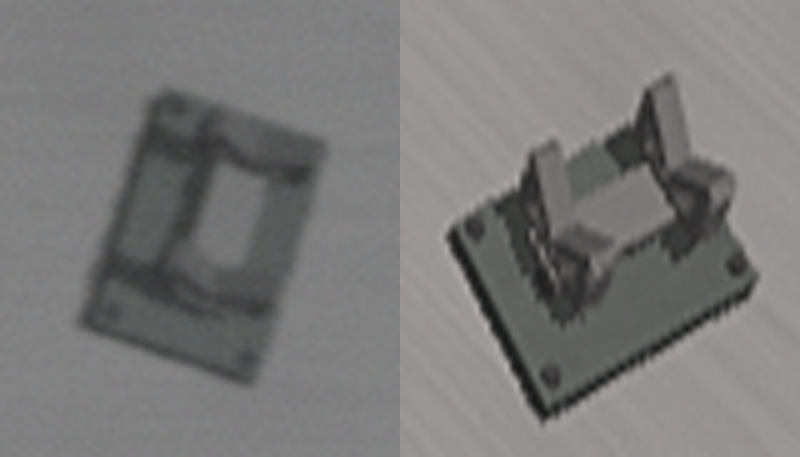

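The crop shows the jig plate clearly in both views. In the top view its corners are at crop (160,88), (328,148), (255,385) and (78,322). The plate is greenish against the bench, so I can mask it by colour.

```bash
python3 - <<'E'
import pickle,cv2,numpy as np
from h import *
d=pickle.load(open("cam0.pkl","rb"))
T=d["top"];S=d["side"]
f=lambda x,y,x0,y0,sx,sy:(x0+(x+.5)/sx-.5,y0+(y+.5)/sy-.5)
tc=[f(x,y,325,145,400/70,457/80) for x,y in[(160,88),(328,148),(255,385),(78,322)]]
P=np.array([ray(T,*p,.016)[:2] for p in tc]);print("top",P.round(4),P.mean(0))
sc=[f(x,y,305,230,5,457/70) for x,y in[(450-400,232),(545-400,408),(757-400,278)]]
Q=np.array([ray(S,*p,.016)[:2] for p in sc]);print("side",Q.round(4),(Q[0]+Q[2])/2)
for P_ in(P,Q):
  e=np.diff(P_,axis=0);print(np.linalg.norm(e,axis=1).round(4),np.degrees(np.arctan2(e[:,1],e[:,0])).round(1))
c=T["image"][145:225,325:395].astype(int);df=c[...,1]-c[...,0]
m=(cv2.GaussianBlur((df).astype(np.float32),(3,3),0));print(np.percentile(m,[5,25,50,75,95]))
mk=(m>(np.percentile(m,5)+np.percentile(m,95))/2).astype(np.uint8)
cs,_=cv2.findContours(mk,0,1);k=cv2.convexHull(max(cs,key=cv2.contourArea));r=cv2.minAreaRect(k)
B=np.array([ray(T,p[0]+325,p[1]+145,.016)[:2] for p in cv2.boxPoints(r)]);e=np.diff(B,axis=0)
print(B.round(4),B.mean(0),np.linalg.norm(e,axis=1),np.degrees(np.arctan2(e[:,1],e[:,0])))
# known-points check for side vs top: tips of V lips
# lips: seat +-21 sideways, z .074
ctr=P.mean(0);
for a in(-20,):
  pass
E
```

```text
top [[ 0.6671 -0.2205]
 [ 0.6388 -0.2972]
 [ 0.5273 -0.2575]
 [ 0.5557 -0.1782]] [ 0.59720383 -0.23836073]
side [[ 0.551  -0.189 ]
 [ 0.528  -0.2617]
 [ 0.6397 -0.3009]] [ 0.595342   -0.24494197]
[0.0817 0.1183 0.0841] [-110.3  160.4   70.3]
[0.0762 0.1183] [-107.5  -19.3]
[-0.8125 -0.3125  0.      0.5625  3.4375]
[[ 0.5419 -0.1814]
 [ 0.6692 -0.2096]
 [ 0.6536 -0.2921]
 [ 0.5272 -0.2619]] [ 0.5979583  -0.23626199] [0.13040077 0.08395287 0.1300217 ] [ -12.48191127 -100.69341701  166.56170721]
```

>>> drive_tool([
  [[0, 0, -0.157], [0, 0, 0], 0.05],
  [[0, 0, -0.157], [0, 0, 0], 0.05],
], grip_force=60)

```text
time: 0.35
eef_pos: [0.2531, 0.6253, 0.2233]
tcp_rot: [0.033, 0.999, -0.001, -0.0]
contact_force: [-0.0, -0.7, -0.3]
opening: 0.606
finger_force: 0.0
```

```bash
cat > go.py <<'E'
import sys,numpy as np
from plant import ctrl
from scipy.spatial.transform import Rotation as Ro
s=ctrl.get_state();R=Ro.from_quat(s["tcp_rot"]);M=R.as_matrix()
a=np.array([float(x) for x in sys.argv[1:4]])
print("t",s["time"],"pos",s["eef_pos"].round(4),"xang",np.degrees(np.arctan2(M[1,0],M[0,0])).round(2),"yang",np.degrees(np.arctan2(M[1,1],M[0,1])).round(2),"z",M[:,2].round(4),"F",s["contact_force"].round(2),"open",round(s["opening"]*85.4,1),s["finger_force"])
print("shift tool mm",(M.T@(a-s["eef_pos"])*1000).round(1))
E
python3 go.py .535 .247 .223
```

```text
t 0.35 pos [0.2531 0.6253 0.2233] xang 176.24 yang 86.24 z [-8.0e-04 -1.3e-03 -1.0e+00] F [-0.   -0.7  -0.31] open 51.8 0.0
shift tool mm [-306.1 -359.     0.6]
```

>>> drive_tool([
  [[0, 0, 0], [-0.031, -0.036, 0], 0.05],
  [[0, 0, 0], [-0.031, -0.036, 0], 0.05],
  [[0, 0, 0], [-0.031, -0.036, 0], 0.05],
  [[0, 0, 0], [-0.031, -0.036, 0], 0.05],
  [[0, 0, 0], [-0.031, -0.036, 0], 0.05],
])

```text
time: 0.98
eef_pos: [0.3957, 0.4336, 0.2236]
tcp_rot: [0.035, 0.999, -0.0, -0.0]
contact_force: [0.5, 0.3, 0.9]
opening: 0.587
finger_force: 0.0
```

>>> drive_tool([
  [[0, 0, 0], [-0.031, -0.036, 0], 0.05],
  [[0, 0, 0], [-0.031, -0.036, 0], 0.05],
  [[0, 0, 0], [-0.031, -0.036, 0], 0.05],
  [[0, 0, 0], [-0.031, -0.036, 0.04], 0.05],
  [[0, 0, 0], [-0.031, -0.036, 0.04], 0.05],
])

```text
time: 1.6
eef_pos: [0.538, 0.2434, 0.1437]
tcp_rot: [0.035, 0.999, 0.0, 0.001]
contact_force: [1.1, 0.2, -1.3]
opening: 0.584
finger_force: 0.0
```

>>> drive_tool([
  [[0, 0, 0], [0, 0, 0.03], 0.05],
  [[0, 0, 0], [0, 0, 0], 0.05],
])

```text
time: 1.85
eef_pos: [0.5347, 0.2433, 0.1105]
tcp_rot: [0.036, 0.999, -0.001, -0.004]
contact_force: [-0.5, -0.5, 0.6]
opening: 0.584
finger_force: 0.0
```

```bash
python3 go.py .535 .2475 .027; python3 - <<'E'
from plant import ctrl
import cv2,numpy as np
a=ctrl.read_camera("top")["image"][170:250,140:260,::-1];b=ctrl.read_camera("side")["image"][110:240,130:270,::-1]
cv2.imwrite("pics/g.png",np.hstack([cv2.resize(a,(400,400),interpolation=2),cv2.resize(b,(400,400),interpolation=2)]))
E
```

```text
t 1.85 pos [0.5347 0.2433 0.1105] xang 175.87 yang 85.87 z [-0.0077 -0.0019 -1.    ] F [-0.55 -0.48  0.64] open 49.8 0.0
shift tool mm [-0.6  4.4 83.5]
```

View pics/g.png

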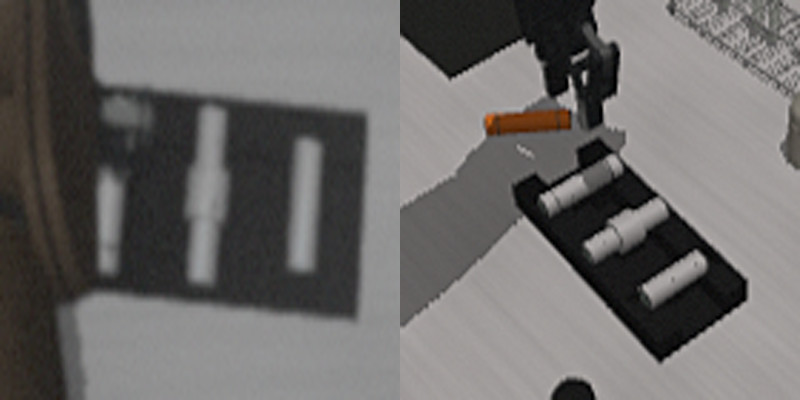

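The pictures show the gripper above the long barrel with its jaws across the barrel axis, and the barrel between (540,205) and (620,165) in the right half. Next I descend.

>>> drive_tool([
  [[0, 0, 0], [0, 0.004, 0.03], 0.05],
  [[0, 0, 0], [0, 0, 0.03], 0.05],
  [[0, 0, 0], [0, 0, 0.015], 0.05],
  [[0, 0, 0], [0, 0, 0.008], 0.05],
  [[0, 0, 0], [0, 0, 0], 0.05],
])

```text
time: 2.58
eef_pos: [0.5378, 0.2489, 0.0319]
tcp_rot: [0.035, 0.999, 0.0, 0.0]
contact_force: [0.7, -1.0, -0.2]
opening: 0.587
finger_force: 0.0
```

```bash
python3 go.py .535 .2475 .027
```

```text
t 2.575 pos [0.5378 0.2489 0.0319] xang 175.96 yang 85.96 z [ 9.e-04  2.e-04 -1.e+00] F [ 0.66 -0.97 -0.18] open 50.1 0.0
shift tool mm [ 2.7 -1.6  4.9]
```

>>> drive_tool([
  [[0, 0, 0], [0.003, -0.001, 0.005], 0.05],
  [[0, 0, 0], [0, 0, 0], 0.015],
  [[0, 0, 0], [0, 0, 0], 0.015],
  [[0, 0, 0], [0, 0, 0], 0.015],
  [[0, 0, 0], [0, 0, 0], 0.015],
])

```text
time: 3.2
eef_pos: [0.5346, 0.2482, 0.0269]
tcp_rot: [0.035, 0.999, 0.0, 0.0]
contact_force: [-1.1, 1.3, 4.0]
opening: 0.186
finger_force: 37.3
```

>>> drive_tool([
  [[0, 0, 0], [0, 0, 0], 0.015],
  [[0, 0, 0], [0, 0, 0], 0.015],
])

```text
time: 3.45
eef_pos: [0.5346, 0.2482, 0.0269]
tcp_rot: [0.035, 0.999, 0.0, 0.0]
contact_force: [-1.5, 2.3, 6.1]
opening: 0.188
finger_force: 37.8
```

The opening reads 16 mm, less than the 22 mm diameter, and there is an upward force of 6 N. I'll look before lifting.

```bash
python3 - <<'E'
from plant import ctrl
import cv2,numpy as np
b=ctrl.read_camera("side")["image"][140:220,150:250,::-1]
cv2.imwrite("pics/g2.png",cv2.resize(b,(750,600),interpolation=2))
E
```

```text
(no output)
```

View pics/g2.png

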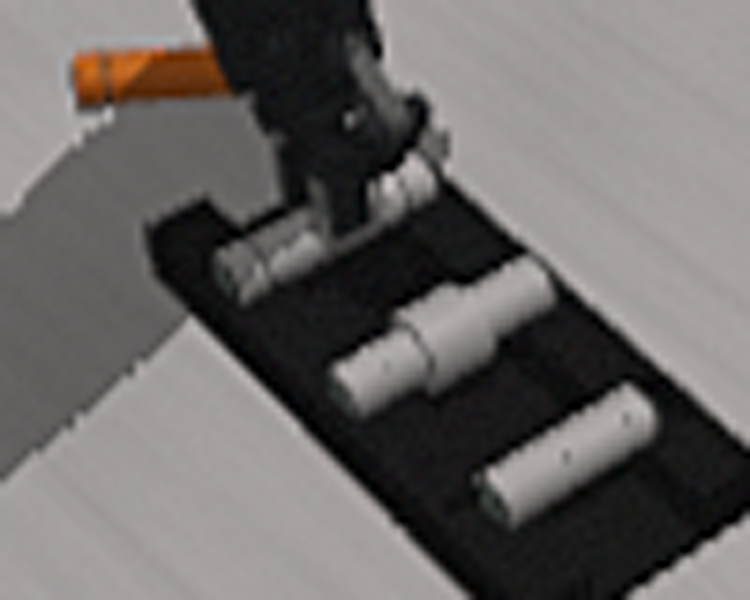

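```bash
python3 - <<'E'
import pickle,numpy as np
from h import *
S=pickle.load(open("cam0.pkl","rb"))["side"]
for y in(.233,.237):
  for z in (.010,.02,.029):
    u,v=proj(S,np.array([.5346,y,z]));print(y,z,((u-150+.5)*7.5),((v-140+.5)*7.5))
E
python3 go.py .5346 .2482 .0269
```

```text
0.233 0.01 352.1230541479193 280.0592629536892
0.233 0.02 349.4680488102458 261.95426867991523
0.233 0.029 347.0441689887531 245.4253639482569
0.237 0.01 345.578777865762 274.64352006915317
0.237 0.02 342.8793693371905 256.5300831232131
0.237 0.029 340.41501435089015 239.99389077429697
t 3.5 pos [0.5347 0.2482 0.0269] xang 175.94 yang 85.94 z [ 7.e-04  6.e-04 -1.e+00] F [-2.01  1.83  5.24] open 15.6 37.83303916454315
shift tool mm [ 0.1  0.  -0. ]
```

```bash
python3 - <<'E'
import pickle,numpy as np
from h import *
S=pickle.load(open("cam0.pkl","rb"))["side"]
for y in(.213,.218,.268,.273):
  for z in (.0935,.1035,.1135):
    u,v=proj(S,np.array([.5346,y,z]));print(y,z,400+((u-130+.5)*400/140),((v-110+.5)*400/130))
E
```

```text
0.213 0.0935 595.7044423114282 152.91028208028794
0.213 0.1035 594.6506866440764 144.46900143196532
0.213 0.1135 593.5797182769766 135.88983566113248
0.218 0.0935 592.3408854591502 150.05094865949368
0.218 0.1035 591.2624694068263 141.60677080129176
0.218 0.1135 590.1664803577005 133.02499344224825
0.268 0.0935 559.5637078424799 122.1873258593676
0.268 0.1035 558.2518061075162 113.72068056027135
0.268 0.1135 556.9190305420052 105.11932142204492
0.273 0.0935 556.3694449115224 119.47190787940843
0.273 0.1035 555.035450926652 111.00363213238876
0.273 0.1135 553.6802815080403 102.40093343142952
```

The side view puts the fingertips about 20–25 mm higher than the TCP reading implies. The 16 mm chord says the same: the pads are pinching the upper part of the barrel. I'll reopen, go lower in small steps while checking force, and regrip.

>>> drive_tool([
  [[0, 0, 0], [0, 0, 0], 0.05],
  [[0, 0, 0], [0, 0, 0], 0.05],
  [[0, 0, 0], [0, 0, 0], 0.05],
  [[0, 0, 0], [0, 0, 0.003], 0.05],
  [[0, 0, 0], [0, 0, 0.003], 0.05],
])

```text
time: 4.12
eef_pos: [0.5343, 0.2477, 0.0199]
tcp_rot: [0.035, 0.999, -0.0, -0.0]
contact_force: [-0.3, -0.1, 0.2]
opening: 0.591
finger_force: 0.0
```

>>> drive_tool([
  [[0, 0, 0], [0, 0, 0.002], 0.05],
  [[0, 0, 0], [0, 0, 0], 0.05],
])

```text
time: 4.38
eef_pos: [0.5341, 0.2478, 0.0179]
tcp_rot: [0.035, 0.999, -0.0, -0.0]
contact_force: [-0.2, 0.5, -0.8]
opening: 0.588
finger_force: 0.0
```

```bash
python3 - <<'E'
from plant import ctrl
import cv2,numpy as np
b=ctrl.read_camera("side")["image"][140:220,150:250,::-1]
cv2.imwrite("pics/g3.png",cv2.resize(b,(750,600),interpolation=2))
E
```

```text
(no output)
```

View pics/g3.png

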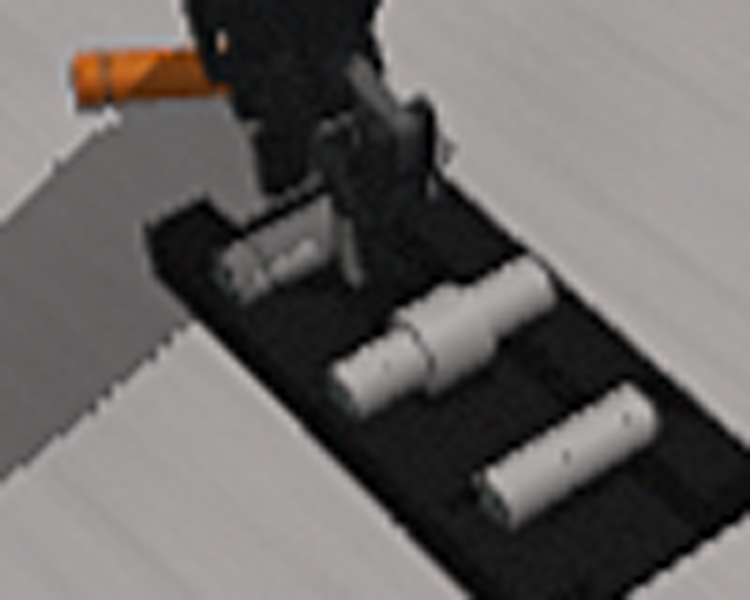

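The picture shows the open near finger's tip at (355,283). That is about 25 mm above the bench, so the fingers are still not deep enough. I'll go down 9 mm more and check the force.

>>> drive_tool([
  [[0, 0, 0], [0, 0, 0.003], 0.05],
  [[0, 0, 0], [0, 0, 0.002], 0.05],
  [[0, 0, 0], [0, 0, 0], 0.05],
])

```text
time: 4.8
eef_pos: [0.5341, 0.2478, 0.0129]
tcp_rot: [0.035, 0.999, -0.0, -0.0]
contact_force: [-0.6, 0.5, 0.4]
opening: 0.585
finger_force: 0.0
```

>>> drive_tool([
  [[0, 0, 0], [0, 0, 0.002], 0.05],
  [[0, 0, 0], [0, 0, 0.002], 0.05],
  [[0, 0, 0], [0, 0, 0], 0.05],
])

```text
time: 5.18
eef_pos: [0.5341, 0.2478, 0.009]
tcp_rot: [0.035, 0.999, -0.0, -0.0]
contact_force: [0.4, 0.2, -0.1]
opening: 0.586
finger_force: 0.0
```

>>> drive_tool([
  [[0, 0, 0], [0, 0, 0], 0.015],
  [[0, 0, 0], [0, 0, 0], 0.015],
  [[0, 0, 0], [0, 0, 0], 0.015],
  [[0, 0, 0], [0, 0, 0], 0.015],
  [[0, 0, 0], [0, 0, 0], 0.015],
])

```text
time: 5.8
eef_pos: [0.5346, 0.2479, 0.0095]
tcp_rot: [0.035, 0.999, 0.0, 0.0]
contact_force: [0.7, -0.5, 1.9]
opening: 0.23
finger_force: 58.7
```

>>> drive_tool([
  [[0, 0, 0], [0, 0, 0], 0.05],
  [[0, 0, 0], [0, 0, 0], 0.05],
  [[0, 0, 0], [0, 0, 0.002], 0.05],
  [[0, 0, 0], [0, 0, 0.002], 0.05],
  [[0, 0, 0], [0, 0, 0], 0.05],
])

```text
time: 6.42
eef_pos: [0.534, 0.2477, 0.0048]
tcp_rot: [0.035, 0.999, -0.0, -0.0]
contact_force: [-0.5, 0.2, -0.7]
opening: 0.586
finger_force: 0.0
```

>>> drive_tool([
  [[0, 0, 0], [0, 0, 0], 0.015],
  [[0, 0, 0], [0, 0, 0], 0.015],
  [[0, 0, 0], [0, 0, 0], 0.015],
  [[0, 0, 0], [0, 0, 0], 0.015],
  [[0, 0, 0], [0, 0, 0], 0.015],
])

```text
time: 7.05
eef_pos: [0.5346, 0.2479, 0.0055]
tcp_rot: [0.035, 0.999, 0.0, 0.0]
contact_force: [0.2, 0.9, 1.0]
opening: 0.236
finger_force: 58.6
```

>>> drive_tool([
  [[0, 0, 0], [0, 0, -0.01], 0.015],
  [[0, 0, 0], [0, 0, -0.02], 0.015],
  [[0, 0, 0], [0, 0, -0.04], 0.015],
  [[0, 0, 0], [0, 0, -0.05], 0.015],
  [[0, 0, 0], [0, 0, -0.03], 0.015],
])

```text
time: 7.68
eef_pos: [0.5356, 0.2482, 0.16]
tcp_rot: [0.035, 0.999, 0.001, 0.003]
contact_force: [-0.5, -1.1, -1.0]
opening: 0.236
finger_force: 58.7
```

>>> drive_tool([
  [[0, 0, 0], [0, 0, 0], 0.015],
  [[0, 0, 0], [0, 0, 0], 0.015],
])

```text
time: 7.92
eef_pos: [0.5334, 0.2476, 0.1543]
tcp_rot: [0.035, 0.999, -0.0, -0.001]
contact_force: [0.4, -0.3, -1.6]
opening: 0.235
finger_force: 58.7
```

```bash
python3 - <<'E'
from plant import ctrl
import cv2,numpy as np
c=ctrl.read_camera("side");b=c["image"][80:220,120:290,::-1]
cv2.imwrite("pics/l.png",cv2.resize(b,(728,600),interpolation=2))
E
python3 go.py .595 -.241 .15
```

```text
t 7.975 pos [0.533  0.2475 0.1533] xang 175.94 yang 85.94 z [-3.4e-03 -9.0e-04 -1.0e+00] F [-0.46  1.12 -1.88] open 20.0 58.67072939872742
shift tool mm [ -96.5 -482.8    3.5]
```

View pics/l.png

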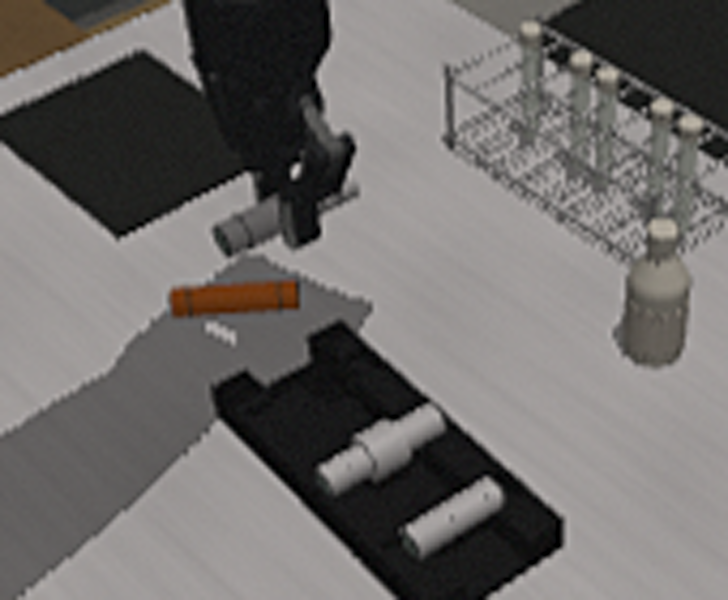

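The barrel is lifted clear and level, with its near end at (228,240) and the fingers at (300,230). The other two barrels are still in their pockets. Next I turn to the jig angle and travel.

>>> drive_tool([
  [[0, 0, 0.135], [0, 0, 0], 0.015],
  [[0, 0, 0.134], [0, 0, 0], 0.015],
  [[0, 0, 0], [0, 0, 0], 0.015],
])

```text
time: 8.35
eef_pos: [0.5331, 0.2474, 0.1529]
tcp_rot: [0.168, 0.986, -0.001, -0.002]
contact_force: [0.2, -0.0, -0.8]
opening: 0.238
finger_force: 58.7
```

```bash
python3 go.py .596 -.241 .15
```

```text
t 8.35 pos [0.5331 0.2474 0.1529] xang 160.62 yang 70.62 z [-0.0039 -0.0011 -1.    ] F [ 0.21 -0.03 -0.77] open 20.3 58.68992328643799
shift tool mm [-221.4 -439.9    3.2]
```

>>> drive_tool([
  [[0, 0, 0], [-0.022, -0.044, 0], 0.015],
  [[0, 0, 0], [-0.022, -0.044, 0], 0.015],
  [[0, 0, 0], [-0.022, -0.044, 0], 0.015],
  [[0, 0, 0], [-0.022, -0.044, 0], 0.015],
  [[0, 0, 0], [-0.022, -0.044, 0], 0.015],
])

```text
time: 8.98
eef_pos: [0.5641, 0.0023, 0.154]
tcp_rot: [0.168, 0.986, 0.0, -0.001]
contact_force: [0.8, 0.3, -0.6]
opening: 0.235
finger_force: 58.8
```

>>> drive_tool([
  [[0, 0, 0], [-0.022, -0.044, 0], 0.015],
  [[0, 0, 0], [-0.022, -0.044, 0], 0.015],
  [[0, 0, 0], [-0.022, -0.044, 0], 0.015],
  [[0, 0, 0], [-0.022, -0.044, 0], 0.015],
  [[0, 0, 0], [-0.022, -0.044, 0], 0.015],
])

```text
time: 9.6
eef_pos: [0.5945, -0.2416, 0.1538]
tcp_rot: [0.168, 0.986, 0.0, -0.001]
contact_force: [0.7, 0.2, -1.0]
opening: 0.231
finger_force: 58.8
```

>>> drive_tool([
  [[0, 0, 0], [0, 0, 0], 0.015],
  [[0, 0, 0], [0, 0, 0], 0.015],
  [[0, 0, 0], [0, 0, 0], 0.015],
])

```text
time: 9.98
eef_pos: [0.5948, -0.2389, 0.1546]
tcp_rot: [0.168, 0.986, 0.0, -0.001]
contact_force: [0.7, 0.6, -0.5]
opening: 0.234
finger_force: 58.9
```

```bash
python3 go.py .596 -.241 .15;  python3 - <<'E'
from plant import ctrl
import cv2,numpy as np
a=ctrl.read_camera("top")["image"][135:235,310:410,::-1];b=ctrl.read_camera("side")["image"][200:300,300:400,::-1]
cv2.imwrite("pics/j.png",np.hstack([cv2.resize(a,(400,400),interpolation=2),cv2.resize(b,(400,400),interpolation=2)]))
E
```

```text
t 9.975 pos [ 0.5948 -0.2389  0.1546] xang 160.65 yang 70.65 z [-1.2e-03  9.0e-04 -1.0e+00] F [ 0.7   0.61 -0.52] open 20.0 58.88313353061676
shift tool mm [-1.8 -1.6  4.6]
```

View pics/j.png

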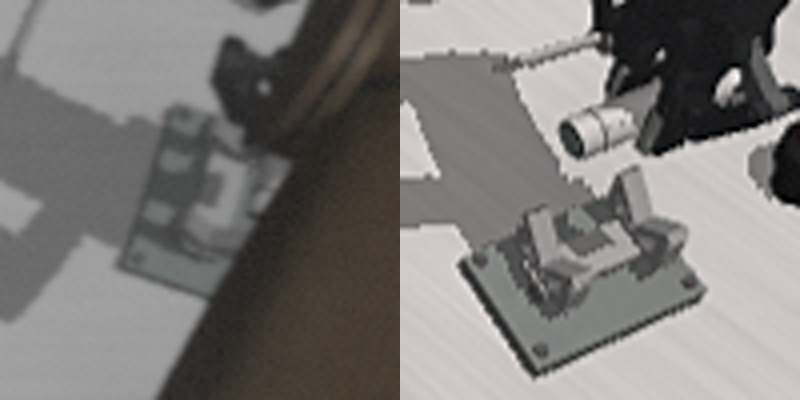

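The side view shows the barrel's near end face centred at crop (572,137), above the cradle. I'll compare that with where it should project, to find the side camera's bias.

```bash
python3 - <<'E'
import pickle,numpy as np
from h import *
D=pickle.load(open("cam0.pkl","rb"));S=D["side"];T=D["top"]
d=np.array([-.9436,.3314,0])
E=np.array([.5948,-.2389,.1781])+.045*d
print(proj(S,E),"obs",300+172.5/4-.5,200+137.5/4-.5)
print(ray(S,342.6,233.9,.1781),E)
# jig model at guess, projected in both, full px
n=np.array([d[1],-d[0],0])
c=np.array([.596,-.241,.016])
for nm,C in(("top",T),("side",S)):
  print(nm,[np.round(proj(C,c+sx*.06*d+sy*.04*n),1) for sx,sy in((1,1),(1,-1),(-1,1),(-1,-1))])
# lips inner/outer: V end faces outer at x=.039, y=+-.021, z=.074
  print(" lips",[np.round(proj(C,np.array([.596,-.241,.074])+sx*.039*d+sy*.021*n),1) for sx,sy in((1,1),(1,-1),(-1,1),(-1,-1))])
f=lambda x,y,x0,y0,sx,sy:np.round((x0+(x+.5)/sx-.5,y0+(y+.5)/sy-.5),1)
print([f(x,y,325,145,400/70,457/80) for x,y in[(160,88),(328,148),(255,385),(78,322)]])
print([f(x,y,305,230,5,457/70) for x,y in[(50,232),(145,408),(357,278)]])
E
```

```text
(np.float64(341.58901203376956), np.float64(234.59757128077894)) obs 342.625 233.875
[ 0.55514432 -0.22438975  0.1781    ] [ 0.552338 -0.223987  0.1781  ]
top [array([340.2, 202.1]), array([369.8, 212.4]), array([353.6, 160.4]), array([382.5, 170.3])]
 lips [array([355.6, 192.7]), array([372.1, 198.4]), array([364.7, 163.9]), array([380.9, 169.4])]
side [array([313.2, 263.2]), array([332.1, 291.8]), array([354.7, 245.2]), array([375.1, 271.6])]
 lips [array([329.6, 253.3]), array([340.4, 268.6]), array([358.2, 241.1]), array([369.5, 255.5])]
[array([352.6, 160. ]), array([382. , 170.5]), array([369.2, 212. ]), array([338.2, 201. ])]
[array([314.6, 265.1]), array([333.6, 292.1]), array([376. , 272.2])]
```

>>> drive_tool([
  [[0, 0, 0], [-0.001, -0.002, 0.03], 0.015],
  [[0, 0, 0], [0, 0, 0.03], 0.015],
  [[0, 0, 0], [0, 0, 0.02], 0.015],
  [[0, 0, 0], [0, 0, 0], 0.015],
  [[0, 0, 0], [0, 0, 0], 0.015],
])

```text
time: 10.7
eef_pos: [0.5962, -0.2428, 0.0765]
tcp_rot: [0.169, 0.986, -0.0, 0.001]
contact_force: [0.2, 0.5, -1.4]
opening: 0.236
finger_force: 58.9
```

```bash
cat > st.py <<'E'
from plant import ctrl
import numpy as np
from scipy.spatial.transform import Rotation as Ro
F=[];P=[];W=[]
for i in range(8):
    c=ctrl.read_camera("side");s=ctrl.get_state();M=Ro.from_quat(s["tcp_rot"]).as_matrix()
    F.append(M.T@s["contact_force"]);P.append(s["eef_pos"]);W.append(M.T@s["wrist_torque"])
print("t",s["time"],"pos",np.mean(P,0).round(4),"Ftool",np.mean(F,0).round(2),"+-",np.std(F,0).round(2),"T",np.mean(W,0).round(3),"yang",np.degrees(np.arctan2(M[1,1],M[0,1])).round(2),"zax",M[:,2].round(4),s["finger_force"].round(1))
img=c["image"]
E
python3 st.py; python3 go.py .596 -.2415 .06
```

```text
t 11.1 pos [ 0.5955 -0.2427  0.0757] xang 160.53 yang 70.53 z [ 6.e-04 -3.e-04 -1.e+00] F [-0.45  0.19 -1.77] open 20.0 58.89075458049774
shift tool mm [-0.   1.3 15.7]Traceback (most recent call last):
  File "st.py", line 8, in <module>
    print("t",s["time"],"pos",np.mean(P,0).round(4),"Ftool",np.mean(F,0).round(2),"+-",np.std(F,0).round(2),"T",np.mean(W,0).round(3),"yang",np.degrees(np.arctan2(M[1,1],M[0,1])).round(2),"zax",M[:,2].round(4),s["finger_force"].round(1))
                                                                                                                                                                                                                  ^^^^^^^^^^^^^^^^^^^^^^^
AttributeError: 'float' object has no attribute 'round'
```

>>> drive_tool([
  [[0, 0, 0], [0, 0.001, 0.01], 0.015],
  [[0, 0, 0], [0, 0, 0], 0.015],
  [[0, 0, 0], [0, 0, 0], 0.015],
])

```text
time: 11.48
eef_pos: [0.5955, -0.2415, 0.0647]
tcp_rot: [0.169, 0.986, 0.0, -0.0]
contact_force: [-0.6, 0.5, -0.3]
opening: 0.239
finger_force: 58.9
```

```bash
sed -i 's/s\["finger_force"\].round(1)/s["finger_force"]/' st.py; cat >> st.py <<'E'
import sys,cv2
if len(sys.argv)>1:
    b=img[215:290,305:395,::-1];cv2.imwrite(sys.argv[1],cv2.resize(b,(720,600),interpolation=2))
E
python3 st.py pics/v.png
```

```text
t 11.875 pos [ 0.5958 -0.2417  0.0654] Ftool [-0.14  0.14  0.7 ] +- [0.57 0.7  0.59] T [ 0.005  0.015 -0.002] yang 70.53 zax [ 2.e-04 -2.e-04 -1.e+00] 58.89090299606323
```

View pics/v.png

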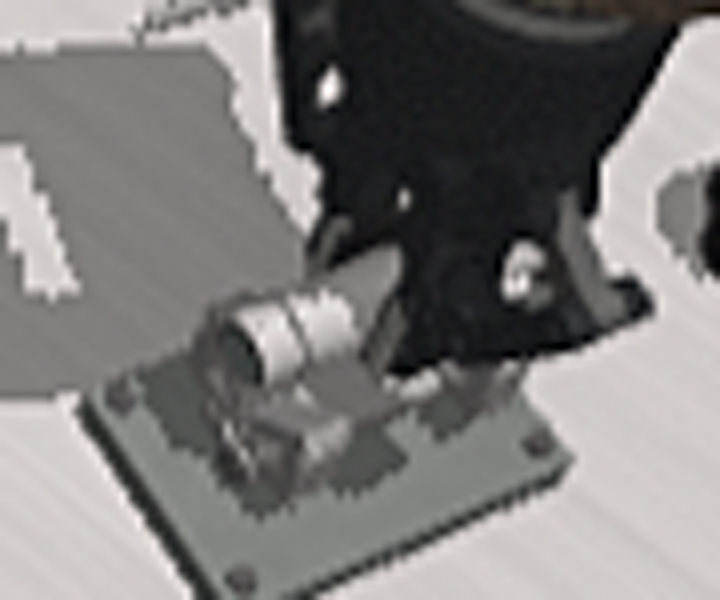

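The picture shows the barrel just above the cradle, parallel to the V, with its end face at about (240,352). The lateral offset is too small to resolve here, so I'll use contact force and sink in small steps.

>>> drive_tool([
  [[0, 0, 0], [0, 0, 0.008], 0.015],
  [[0, 0, 0], [0, 0, 0.004], 0.015],
  [[0, 0, 0], [0, 0, 0], 0.015],
  [[0, 0, 0], [0, 0, 0], 0.015],
])

```text
time: 12.38
eef_pos: [0.5957, -0.2416, 0.0532]
tcp_rot: [0.169, 0.986, 0.0, -0.0]
contact_force: [-0.4, -0.5, -0.9]
opening: 0.236
finger_force: 58.9
```

```bash
python3 st.py
```

```text
t 12.775 pos [ 0.5958 -0.2417  0.0534] Ftool [ 0.14 -0.06  0.32] +- [0.31 0.57 0.54] T [-0.001 -0.011  0.01 ] yang 70.53 zax [ 1.e-04 -1.e-04 -1.e+00] 58.89101207256317
```

>>> drive_tool([
  [[0, 0, 0], [0, 0, 0.003], 0.015],
  [[0, 0, 0], [0, 0, 0], 0.015],
])

```text
time: 13.02
eef_pos: [0.5954, -0.2414, 0.0497]
tcp_rot: [0.169, 0.986, 0.0, -0.0]
contact_force: [0.0, -0.0, -0.3]
opening: 0.239
finger_force: 58.9
```

```bash
python3 st.py
```

```text
t 13.425 pos [ 0.5957 -0.2416  0.0502] Ftool [0.3  0.11 0.9 ] +- [0.23 0.32 0.3 ] T [ 0.008  0.018 -0.003] yang 70.53 zax [ 1.e-04 -1.e-04 -1.e+00] 58.8907116651535
```

>>> drive_tool([
  [[0, 0, 0], [0, 0, 0.003], 0.015],
  [[0, 0, 0], [0, 0, 0], 0.015],
])

```text
time: 13.68
eef_pos: [0.5954, -0.2415, 0.0468]
tcp_rot: [0.169, 0.986, 0.0, -0.0]
contact_force: [-0.7, -1.2, -1.7]
opening: 0.236
finger_force: 58.9
```

```bash
python3 st.py
```

```text
t 14.075 pos [ 0.5957 -0.2416  0.0472] Ftool [-0.01 -0.1   0.77] +- [0.49 0.45 0.42] T [-0.008 -0.003  0.019] yang 70.53 zax [ 1.e-04 -0.e+00 -1.e+00] 58.8904345035553
```

>>> drive_tool([
  [[0, 0, 0], [0, 0, 0.002], 0.015],
  [[0, 0, 0], [0, 0, 0], 0.015],
])

```text
time: 14.32
eef_pos: [0.5957, -0.2417, 0.0452]
tcp_rot: [0.169, 0.986, -0.0, 0.0]
contact_force: [-0.0, -0.9, -1.1]
opening: 0.234
finger_force: 58.9
```

```bash
python3 st.py
```

```text
t 14.725 pos [ 0.5957 -0.2417  0.0452] Ftool [-0.24 -0.69  0.67] +- [0.33 0.4  0.56] T [ 0.073 -0.033  0.016] yang 70.53 zax [-0.e+00 -1.e-04 -1.e+00] 58.89279663562775
```

>>> drive_tool([
  [[0, 0, 0], [0, 0, 0.002], 0.015],
  [[0, 0, 0], [0, 0, 0], 0.015],
])

```text
time: 14.98
eef_pos: [0.5959, -0.2421, 0.0439]
tcp_rot: [0.169, 0.986, -0.0, 0.0]
contact_force: [-1.2, -1.4, 3.8]
opening: 0.236
finger_force: 59.1
```

```bash
python3 st.py
```

```text
t 15.375 pos [ 0.5959 -0.2421  0.0437] Ftool [ 1.14 -2.33 -3.22] +- [0.4  0.57 0.36] T [ 0.352  0.15  -0.018] yang 70.53 zax [ 5.e-04 -8.e-04 -1.e+00] 59.08006131649017
```

Contact begins at about TCP z = 0.0445 m, close to the expected height. The sideways push is along tool −y, so I shift that way.

>>> drive_tool([
  [[0, 0, 0], [0, -0.001, 0], 0.015],
  [[0, 0, 0], [0, 0, 0.001], 0.015],
  [[0, 0, 0], [0, 0, 0], 0.015],
])

```text
time: 15.75
eef_pos: [0.5957, -0.2424, 0.0423]
tcp_rot: [0.169, 0.986, 0.0, 0.0]
contact_force: [0.0, -0.5, 2.5]
opening: 0.239
finger_force: 59.1
```

```bash
python3 st.py
```

```text
t 16.15 pos [ 0.5957 -0.2424  0.0424] Ftool [-0.62  0.29 -3.98] +- [0.68 0.5  0.22] T [-0.053 -0.12   0.064] yang 70.52 zax [ 9.e-04  1.e-04 -1.e+00] 59.12674427032471
```

The sideways force is now about zero. Next I press to about half travel (TCP z ≈ 0.0375 m).

>>> drive_tool([
  [[0, 0, 0], [0, 0, 0.002], 0.015],
  [[0, 0, 0], [0, 0, 0.002], 0.015],
  [[0, 0, 0], [0, 0, 0], 0.015],
])

```text
time: 16.52
eef_pos: [0.5958, -0.2424, 0.0385]
tcp_rot: [0.169, 0.986, 0.0, 0.0]
contact_force: [0.6, 0.3, 6.6]
opening: 0.239
finger_force: 59.3
```

```bash
python3 st.py
```

```text
t 16.925 pos [ 0.5957 -0.2424  0.0386] Ftool [-0.08  1.38 -5.6 ] +- [0.41 0.42 0.7 ] T [-0.246 -0.075  0.05 ] yang 70.53 zax [ 7.e-04  2.e-04 -1.e+00] 59.285869002342224
```

>>> drive_tool([
  [[0, 0, 0], [0, 0.0004, 0.001], 0.015],
  [[0, 0, 0], [0, 0, 0], 0.015],
  [[0, 0, 0], [0, 0, 0], 0.015],
])

```text
time: 17.3
eef_pos: [0.5957, -0.2424, 0.0377]
tcp_rot: [0.169, 0.986, -0.0, 0.0]
contact_force: [-0.1, -0.5, 6.8]
opening: 0.235
finger_force: 59.4
```

```bash
python3 st.py pics/end.png
```

```text
t 17.7 pos [ 0.5957 -0.2425  0.0377] Ftool [-0.23  0.65 -6.13] +- [0.44 0.38 0.36] T [-0.07  -0.036  0.047] yang 70.54 zax [ 4.e-04 -5.e-04 -1.e+00] 59.4046676158905
```

View pics/end.png

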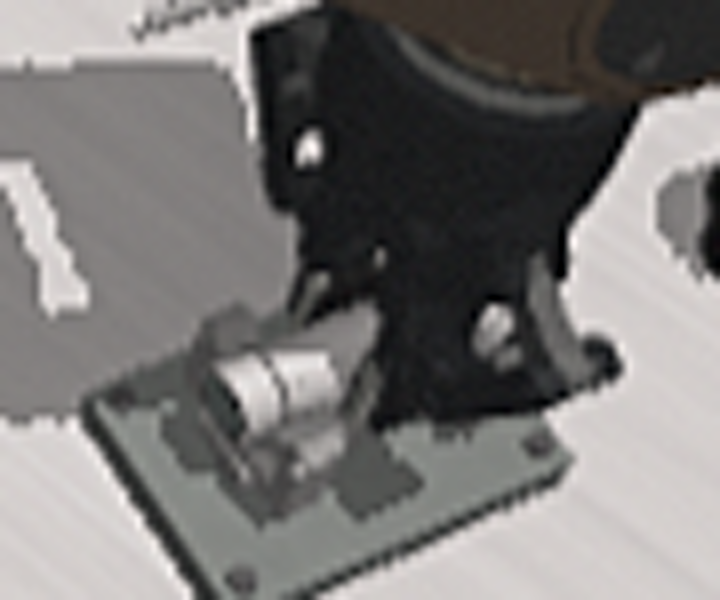

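The barrel lies in the V with its near end face at about (222,395), just past the front of the cradle. The cradle has sunk about 7 mm and the side force is small.

```bash
python3 -c "
from plant import ctrl
print(ctrl.sign_off())"
```

```text
the job is handed in; nothing more can be done
None
```

I handed the job in at about 18 s with the long barrel still held pressed in the V: by force and height the cradle has sunk about 7 mm, the net sideways force is only about 0.7 N, and lengthwise centring is good to a few mm by the camera fixes; the sign-off returned no verdict.

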